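# Clear a rapid-test bench: sort the sample jars by lid colour, used test cassette last

### The job

Clear up after a round of food tests: stand the two red-lidded meat jars side by side in the red tray, the green-lidded vegetable jar in the green tray and the blue-lidded fish jar in the blue tray, keeping every jar upright. Only when all four jars stand in their trays, so that nothing from the used test gets onto them, pick up the used white test cassette and lay it flat in the yellow waste pan. Leave the open weighing cup standing where it is.

Things in the scene. Friction and masses are not known exactly. Their poses are not given: they have to be found in the camera images.
- jar_red_a: screw-lid sample jar, 60 mm tall, standing upright on the bench: clear body 44 mm in diameter, red lid 46 mm in diameter over its top 14 mm (46 to 60 mm up), about 75 g, rigid, lid screwed tight. Minced meat shows through its wall. One of two alike; either may stand at either side of the red tray. Origin: centre of its underside; z up; round, so its yaw does not matter.
- jar_red_b: screw-lid sample jar, 60 mm tall, standing upright on the bench: clear body 44 mm in diameter, red lid 46 mm in diameter over its top 14 mm (46 to 60 mm up), about 75 g, rigid, lid screwed tight. The second red-lidded meat jar, like the first. Origin: centre of its underside; z up; round, so its yaw does not matter.
- jar_green: screw-lid sample jar, 60 mm tall, standing upright on the bench: clear body 44 mm in diameter, green lid 46 mm in diameter over its top 14 mm (46 to 60 mm up), about 75 g, rigid, lid screwed tight. Green vegetable shows through its wall. Origin: centre of its underside; z up; round, so its yaw does not matter.
- jar_blue: screw-lid sample jar, 60 mm tall, standing upright on the bench: clear body 44 mm in diameter, blue lid 46 mm in diameter over its top 14 mm (46 to 60 mm up), about 75 g, rigid, lid screwed tight. Pale fish shows through its wall. Origin: centre of its underside; z up; round, so its yaw does not matter.
- cassette: used lateral-flow test cassette: flat white plastic bar 70 mm long (x), 20 mm wide (y), 5 mm thick, about 12 g, lying flat on the bench window side up, with a small window with red lines and a round sample well. Origin: centre of its underside; x along its length; z up.
- tray_red: red open rectangular tray, 110 mm along its x by 130 mm along its y (long side), 28 mm high, walls and floor 4 mm thick (clear inside 102 by 122 mm, floor 4 mm above the bench), small blank white card on its -x side; stays put on the bench. For meat jars; takes two side by side along its y. Origin: centre of its underside; z up.
- tray_green: green open rectangular tray, 110 mm along its x by 130 mm along its y (long side), 28 mm high, walls and floor 4 mm thick (clear inside 102 by 122 mm, floor 4 mm above the bench), small blank white card on its -x side; stays put on the bench. For vegetable jars. Origin: centre of its underside; z up.
- tray_blue: blue open rectangular tray, 110 mm along its x by 130 mm along its y (long side), 28 mm high, walls and floor 4 mm thick (clear inside 102 by 122 mm, floor 4 mm above the bench), small blank white card on its -x side; stays put on the bench. For fish jars. Origin: centre of its underside; z up.
- waste_pan: yellow open rectangular tray, 110 mm along its x by 130 mm along its y (long side), 28 mm high, walls and floor 4 mm thick (clear inside 102 by 122 mm, floor 4 mm above the bench), small blank white card on its -x side; stays put on the bench. The waste pan for used cassettes. Origin: centre of its underside; z up.
- weigh_cup: open, translucent whitish weighing cup with some minced meat in it, 42 mm high, 54 mm across its rim, 42 mm across its foot, about 35 g; stands loose among the jars and the cassette, to be left alone. (A loose flat orange tube cap, 33 mm across and 12 mm high, also lies among them and plays no part.) Origin: centre of its underside; z up.
There are look-alikes about, which are no part of the job. What is shaped like the jar_green but black is not meant.

How it is judged (in metres and radians):
On the way:
1. all four jars stand upright in the trays of their lids' colours, released (x of jar_red_a in the frame of tray_red between -0.04 and 0.04 m and y of jar_red_a in the frame of tray_red between -0.05 and 0.05 m and z of each of jar_red_a, jar_red_b in the frame of tray_red below 0.012 m and angle between each of jar_red_a, jar_red_b, jar_green, jar_blue's own z axis and vertical below 0.15 rad and x of jar_red_b in the frame of tray_red between -0.04 and 0.04 m and y of jar_red_b in the frame of tray_red between -0.05 and 0.05 m and x of jar_green in the frame of tray_green between -0.04 and 0.04 m and y of jar_green in the frame of tray_green between -0.05 and 0.05 m and z of jar_green in the frame of tray_green below 0.012 m and x of jar_blue in the frame of tray_blue between -0.04 and 0.04 m and y of jar_blue in the frame of tray_blue between -0.05 and 0.05 m and z of jar_blue in the frame of tray_blue below 0.012 m and contact force between the fingers and jar_red_a below 0.1 N and contact force between the fingers and jar_red_b below 0.1 N and contact force between the fingers and jar_green below 0.1 N and contact force between the fingers and jar_blue below 0.1 N), for 0.2 s.
At the end, for the whole second after the job is handed in: each jar stands on the floor of its colour's tray (underside under 12 mm up, tilt under 0.15 rad); the cassette lies in the yellow pan (within 45 mm in x and 55 mm in y of its centre, under 14 mm up, tilt under 0.25 rad); all released and at rest (under 0.02 m/s) (all of step 1 and x of cassette in the frame of waste_pan between -0.045 and 0.045 m and y of cassette in the frame of waste_pan between -0.055 and 0.055 m and z of cassette in the frame of waste_pan below 0.014 m and angle between cassette's own z axis and vertical below 0.25 rad and linear speed of each of jar_red_a, jar_red_b, jar_green, jar_blue, cassette below 0.02 m/s and contact force between the fingers and cassette below 0.1 N); the robot touches nothing.
It fails at once if the used cassette is taken away (moved more than 30 mm) before all four jars stand in their trays (distance of cassette from where it was at the start of the episode above 0.03 m and not ((x of jar_red_a in the frame of tray_red between -0.04 and 0.04 m and y of jar_red_a in the frame of tray_red between -0.05 and 0.05 m and z of jar_red_a in the frame of tray_red below 0.012 m and angle between jar_red_a's own z axis and vertical below 0.15 rad) and (x of jar_red_b in the frame of tray_red between -0.04 and 0.04 m and y of jar_red_b in the frame of tray_red between -0.05 and 0.05 m and z of jar_red_b in the frame of tray_red below 0.012 m and angle between jar_red_b's own z axis and vertical below 0.15 rad) and (x of jar_green in the frame of tray_green between -0.04 and 0.04 m and y of jar_green in the frame of tray_green between -0.05 and 0.05 m and z of jar_green in the frame of tray_green below 0.012 m and angle between jar_green's own z axis and vertical below 0.15 rad) and (x of jar_blue in the frame of tray_blue between -0.04 and 0.04 m and y of jar_blue in the frame of tray_blue between -0.05 and 0.05 m and z of jar_blue in the frame of tray_blue below 0.012 m and angle between jar_blue's own z axis and vertical below 0.15 rad))).
It fails at once if a jar is tipped more than 0.7 rad from upright (angle between any of jar_red_a, jar_red_b, jar_green, jar_blue's own z axis and vertical above 0.7 rad).
It fails at once if the weighing cup is knocked over (0.4 rad) or shifted more than 30 mm (angle between weigh_cup's own z axis and vertical above 0.4 rad or distance of weigh_cup from where it was at the start of the episode above 0.03 m).
It also fails if it takes over 120 s, if anything falls off the work surface, if the arm or the gripper's body presses on something with over 40 N, if the wrist force passes 120 N, or if a joint passes its speed limit or range.

### The arm

A 7-joint arm with a two-finger parallel gripper is mounted at the origin on the work surface. World frame = base frame: x ahead of the robot, y to its left, z up, the work surface at z = 0. Lengths are in mm, angles in rad, forces in N, time in s.
With the tool pointing down it reaches from about 425 to 875 mm from the base axis. Payload 8.4 kg.
Tool frame: the origin (TCP) lies midway between the tips of the shut fingers; the grasp point (between the pads) lies 19 mm behind it; z points along the fingers, y is the line along which they close (so a half turn about z gives the same grasp; the last joint's range is limited). The gripper opens to 87 mm and grips with 3 to 60 N. Pads are 19 mm wide; open, the fingers measure 117 mm over their backs; the gripper's body (75 mm by 190 mm) begins 51 mm behind the grasp point.
Start: joints at [-0.099, 0.333, 0.04, 1.465, -0.013, 1.343, -0.059], TCP at [649.971, -0.012, 194.046] pointing down, gripper open.
Joint ranges: [-2.58, 2.58], [-0.38, 2.09], [-1.3, 1.39], [0.25, 2.4], [-1.5, 4.64], [0.08, 2.09], [-2.65, 2.65]. Speed limits (rad/s): [2.22, 2.22, 2.79, 2.79, 3.14, 3.14, 3.14].

### API

Orientations are given as a 3x3 rotation matrix whose columns are the frame's x, y, z axes.
In Python, from station import bot, optics gives the robot as it stands.
- The arm moves only by the tool jog_arm, never from a script. Its arguments are lists of equal length, an entry for each row: "travel": the shift along the tool's x, y, z in m, a list of three; "twist": the turn about the tool's z in rad; "grip": the finger opening in m, from 0 to 0.087. In form: {"travel": [[tx, ty, tz], ...], "twist": [twist, ...], "grip": [grip, ...]}. A call has 1 to 12 rows; each row shifts and turns the commanded pose from where the row before left it, along the tool's axes as they then stand; what a row does not reach is not made up. A row lasts 1/8 s, in which the tool goes at most 62.5 mm and 10.7 degrees, less where a joint would pass 70% of its speed; a pose out of reach is approached as far as the arm can. A call with a gripper value outside its range is refused whole. The fingers move at their own pace and stop on an object; "newtons" is the grip in N (left out, the last holds). Time passes only in rows, so rows that do not move let the fingers close. It gives the time, the measured TCP pose, the force and the opening at its end, in the units of the state.
- bot.state(): the state, without advancing time (a new reading comes with each control period).
- optics.capture(name): name is "scene" or "side" or "wrist"; returns (picture, depth): 480x640x3 uint8, red, green, blue; 480x640 float32, mm along the optical axis (not along the pixel's ray), 0 where there is no reading.
- optics.camera_params(name): a dict with "fx", "fy", "cx", "cy" (pixels), "R" (3x3) and "t" (3): a world point X has camera coordinates R X + t. Camera axes: x right, y down, z forward; pixel columns grow to the right and rows downward; lengths in mm; the calibration is good to about 2 mm. A picture is of the moment at which its call begins: read the wrist's pose just before it. camera_params takes no time and is no camera call; for the wrist camera it gives the pose at the moment of the call.
- bot.hand_in(): hands the job in, once; it reports no verdict.
The state is a dict: "t": time; "qpos": joint angles; "qd": joint speeds; "joint_efforts": joint torques, N m; "tcp_pos": TCP position; "ee_rot": TCP orientation; "contact_force": force on the tool from outside, world axes, zero at the start; "torque": the same for the moment, N m; "finger_gap": finger opening in mm.
Only numpy, scipy, OpenCV 4.12 (cv2) and the standard library are available. Lean on these libraries where they do the work, as an engineer would, in place of code of your own. Each camera call takes 0.05 s, during which the arm holds its last target. There are 200 camera calls.

## Working session

There is one attempt and no reset: what is moved stays moved. The work goes in short steps, Python scripts to look and compute and a tool call to move; the robot and the scene stay as the last step left them, time stands still between calls to the robot, and variables do not carry over. Pictures are saved under pics/ and viewed, on a budget of 14 in all, crops included, one or two more only if the job needs it, and the job is handed in when it is done.

Besides the shell and the picture viewer there is one more tool, called after "Call:" as a command line: name --pt "numbers of a row" for each row, then --argument value for the rest. jog_arm: Moves the arm, as the interface text tells. Its arguments: {"type":"object","properties":{"travel":{"type":"array"},"twist":{"type":"array"},"grip":{"type":"array"},"newtons":{"type":"number"}},"required":["travel","twist","grip"]}

```bash
mkdir -p pics; cat > h.py <<'E'
import numpy as np, cv2
from station import bot, optics
def snap(n,f):
    p=optics.camera_params(n); im,d=optics.capture(n)
    cv2.imwrite(f'pics/{f}.png',im[:,:,::-1]); np.savez(f'pics/{f}.npz',im=im,d=d,R=p['R'],t=p['t'],K=[p['fx'],p['fy'],p['cx'],p['cy']])
    return load(f)
def load(f):
    z=np.load(f'pics/{f}.npz'); return z
def ray(z,u,v,h):
    fx,fy,cx,cy=z['K']; R=z['R'];C=-R.T@np.ravel(z['t'])
    d=R.T@np.array([(u-cx)/fx,(v-cy)/fy,1]); return C+d*(h-C[2])/d[2]
def cloud(z):
    fx,fy,cx,cy=z['K']; d=z['d']; v,u=np.mgrid[:480,:640]
    P=np.stack([(u-cx)/fx*d,(v-cy)/fy*d,d],-1)-np.ravel(z['t']); return P@z['R']
E
python3 - <<'E'
from h import *
for n in('scene','side','wrist'):
    z=snap(n,n+'0'); print(n,-z['R'].T@np.ravel(z['t']),z['K'],(z['d']>0).mean())
print(bot.state())
E
```

```text
scene [1194.89271027 -128.14629918  989.39777265] [551.93888392 551.93888392 323.89471406 230.09391991] 0.9960221354166666
side [ 158.13260298 -499.3080726   530.97523372] [450.71177613 450.71177613 314.56855324 231.15640602] 0.9957552083333333
wrist [649.8145984   70.14204315 384.38253746] [402.29141842 402.29141842 314.97212823 244.75740412] 0.9959537760416667
{'t': 0.15, 'qpos': array([-0.09920153,  0.33378004,  0.03988871,  1.4660413 , -0.0133734 ,
        1.34330276, -0.05851679]), 'qd': array([-2.71579337e-05, -1.40128841e-03, -9.44429898e-04, -5.26494582e-03,
       -2.17234961e-04,  1.50497515e-03, -3.12536278e-04]), 'joint_efforts': array([ 1.24259990e-03, -6.56844234e+01,  1.33660264e+00, -4.04110801e+01,
       -5.95439016e-02,  4.17590642e-02, -1.22402304e-05]), 'tcp_pos': array([ 6.49608435e+02, -4.22002194e-02,  1.93356646e+02]), 'ee_rot': array([[ 3.74848541e-05,  9.99999204e-01, -1.26081300e-03],
       [ 9.99999993e-01, -3.76286437e-05, -1.14021616e-04],
       [-1.14068968e-04, -1.26080872e-03, -9.99999199e-01]]), 'contact_force': array([0.6285326 , 0.04718988, 0.3430738 ]), 'torque': array([-0.00234128, -0.00978699,  0.05114598]), 'finger_gap': 86.83252295094546}
```

View pics/scene0.png

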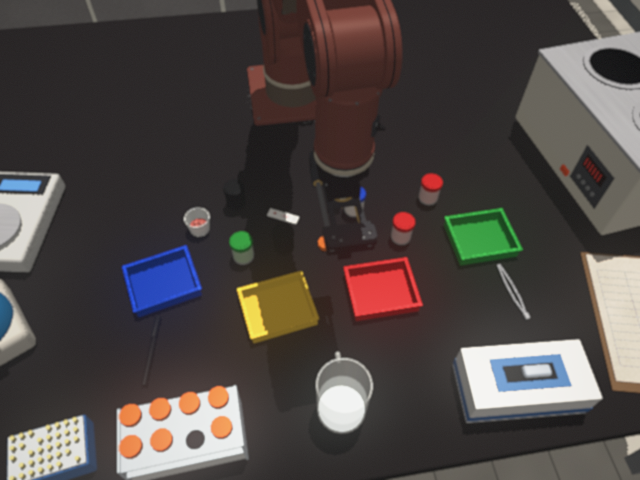

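View pics/side0.png

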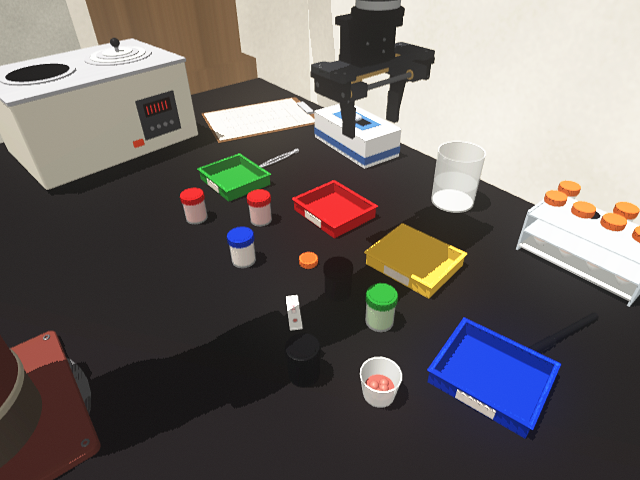

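The scene view shows red lids at (431,184) and (403,222), the green lid at (241,241), a blue lid half hidden behind the gripper at (362,194), the cassette at (283,216), the cup at (198,222), and a black look-alike at (233,192). The side view shows red at (192,195) and (259,198), blue at (240,237), green at (381,295), black at (303,350) and a dark spot at (338,275), the cassette at (294,313), and the cup at (381,380). Next I'll measure these in both views.

```bash
cat > m.py <<'E'
from h import *
def masks(im):
    hsv=cv2.cvtColor(im,cv2.COLOR_RGB2HSV); H,S,V=[hsv[...,i].astype(int) for i in range(3)]
    s=(S>150)&(V>60)
    return {'red':s&((H<5)|(H>174)),'orange':s&(H>=6)&(H<17),'yellow':s&(H>=20)&(H<32),'green':s&(H>50)&(H<75),'blue':s&(H>108)&(H<128),'white':(S<60)&(V>110)}
def measure(f,wantwhite=True):
    z=load(f);P=cloud(z)
    for k,m in masks(z['im']).items():
        n,l,st,c=cv2.connectedComponentsWithStats(m.astype(np.uint8))
        for i in range(1,n):
            if st[i,4]<40: continue
            q=P[l==i]; q=q[np.isfinite(q).all(1)]
            top=np.percentile(q[:,2],97); med=np.median(q,0)
            if top>80 or not(250<med[0]<950 and abs(med[1])<480): continue
            t=q[q[:,2]>top-4]; (r,sz,a)=cv2.minAreaRect(t[:,:2].astype(np.float32))
            print(f,k,'px',c[i].round(),'n',st[i,4],'top',top.round(1),'rect',np.round(r,1),np.round(sz,1),round(a,1))
E
python3 - <<'E'
from m import *
for f in('scene0','side0'): measure(f)
z=load('side0');P=cloud(z)
for u,v in((338,262),(338,285),(303,342),(303,365)): print(u,v,P[v,u].round())
E
```

```text
scene0 red px [432. 182.] n 324 top 61.7 rect [421.2 258.7] [42. 45.] 89.4
scene0 red px [404. 221.] n 370 top 62.0 rect [521.1 169. ] [43.8 44.5] 2.9
scene0 red px [382. 288.] n 3856 top 28.6 rect [897.5  30.4] [159.6 654.9] 75.6
scene0 yellow px [277. 306.] n 4073 top 28.5 rect [892.3 -92.9] [593.  139.7] 6.6
scene0 green px [484. 235.] n 2578 top 28.8 rect [860.9 163.9] [171.3 870.7] 60.0
scene0 green px [240. 240.] n 294 top 62.3 rect [ 844.9 -144. ] [699.5  39.4] 5.8
scene0 blue px [161. 280.] n 3803 top 28.3 rect [ 856.6 -271.8] [726. 136.] 14.1
scene0 white px [430. 197.] n 75 top 38.5 rect [439.7 255.7] [20.9  4.8] 79.5
scene0 white px [197. 220.] n 448 top 42.2 rect [ 796.1 -188.3] [804.8  52.3] 12.3
scene0 white px [284. 216.] n 249 top 7.0 rect [798.7 -88.3] [ 63.6 793.9] 88.8
scene0 white px [513. 291.] n 326 top 7.7 rect [941.8 151.5] [ 98.4 747.8] 49.6
scene0 white px [527. 378.] n 6610 top 76.6 rect [971.2 118.6] [199.3 635.5] 24.8
side0 red px [336. 208.] n 2841 top 29.1 rect [ 464.  -188.2] [855.9 169.3] 56.7
side0 red px [192. 196.] n 356 top 62.1 rect [419.7 261.3]
[... 975 characters left out ...]
754.2  34.8] 63.2
side0 white px [313. 218.] n 116 top 21.6 rect [ 387.5 -198.9] [755.4  28.6] 54.8
side0 white px [242. 256.] n 443 top 45.8 rect [ 297.7 -215.5] [631.9  38. ] 66.6
side0 white px [396. 275.] n 169 top 21.1 rect [ 391.7 -316.5] [591.8  41. ] 42.0
side0 white px [293. 312.] n 426 top 7.0 rect [ 304.5 -277.2] [531.6  21.2] 58.9
side0 white px [379. 319.] n 531 top 43.8 rect [ 341.6 -347.6] [474.5  39.7] 44.4
side0 white px [380. 380.] n 1349 top 42.6 rect [ 312.4 -382.3] [383.7  52.1] 44.9
side0 white px [475. 404.] n 402 top 21.2 rect [ 341.1 -437.5] [383.2  48.4] 25.9
338 262 [513. -82.  60.]
338 285 [ 494. -104.   38.]
303 342 [ 374. -176.   60.]
303 365 [ 356. -200.   51.]
```

View pics/wrist0.png

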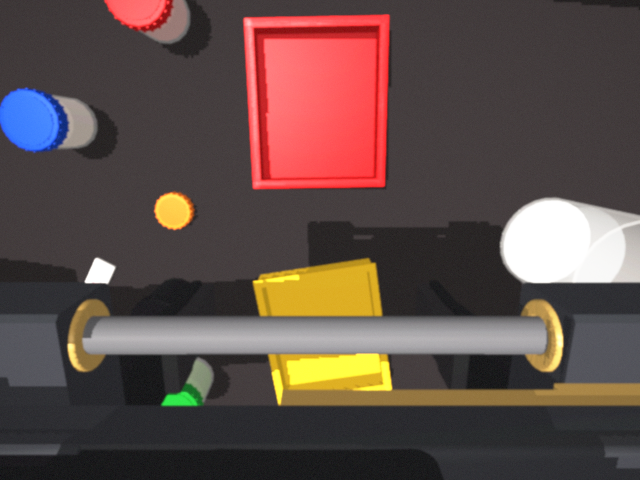

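```bash
sed -i "s/q=P\[l==i\]; q=q\[np.isfinite(q).all(1)\]/q=P[(l==i)\&(z['d']>0)]; q=q[(abs(q[:,2]-40)<60)]/; s/n',st\[i,4\],/',/" m.py
python3 - <<'E'
from m import *
for f in('scene0','side0'): measure(f)
# occupancy of things 20..80 mm high in work area
for f in('scene0','side0'):
    z=load(f);P=cloud(z);ok=(z['d']>0)&(P[...,2]>50)&(P[...,2]<70)&(P[...,0]>300)&(P[...,0]<850)&(abs(P[...,1])<450)
    n,l,st,c=cv2.connectedComponentsWithStats(ok.astype(np.uint8))
    for i in range(1,n):
        if st[i,4]>60:
            q=P[(l==i)]; print(f,'high',c[i].round(),st[i,4],((q.min(0)+q.max(0))/2).round(),np.ptp(q,0).round(), z['im'][l==i].mean(0).round())
E
```

```text
Traceback (most recent call last):
  File "m.py", line 13, in measure
    top=np.percentile(q[:,2],97); med=np.median(q,0)
IndexError: index -1 is out of bounds for axis 0 with size 0
```

```bash
sed -i "s/^            top=/            if len(q)<30: continue\n            top=/" m.py
python3 - <<'E'
from m import *
for f in('scene0','side0'): measure(f)
for f in('scene0','side0'):
    z=load(f);P=cloud(z);ok=(z['d']>0)&(P[...,2]>50)&(P[...,2]<70)&(P[...,0]>300)&(P[...,0]<850)&(abs(P[...,1])<450)
    n,l,st,c=cv2.connectedComponentsWithStats(ok.astype(np.uint8))
    for i in range(1,n):
        if st[i,4]>60:
            q=P[(l==i)]; print(f,'high',c[i].round(),st[i,4],((q.min(0)+q.max(0))/2).round(),np.ptp(q,0).round(), z['im'][l==i].mean(0).round())
s=cv2.imread('pics/side0.png')[160:420,160:460]; cv2.imwrite('pics/crop.png',cv2.resize(s,None,fx=2.3,fy=2.3))
E
```

```text
scene0 red px [432. 182.]  top 61.7 rect [421.2 258.7] [42. 45.] 89.4
scene0 red px [404. 221.]  top 62.0 rect [521.1 169. ] [43.8 44.5] 2.9
scene0 red px [382. 288.]  top 28.5 rect [650.9  94. ] [117.7 136.7] 1.3
scene0 orange px [321. 243.]  top 13.7 rect [517.2  -8.5] [11.1 30.5] 89.0
scene0 yellow px [277. 306.]  top 28.3 rect [ 658.3 -119.8] [117.7 135.9] 9.2
scene0 green px [484. 235.]  top 28.5 rect [555.3 340.5] [118.1 136.3] 1.4
scene0 green px [240. 240.]  top 62.2 rect [ 518.4 -177.3] [43.  39.8] 3.6
scene0 blue px [362. 193.]  top 63.3 rect [430.7  97.5] [ 8.9 27.9] 78.0
scene0 blue px [161. 280.]  top 28.2 rect [ 562.9 -345.5] [120.  136.1] 13.9
scene0 white px [430. 197.]  top 38.5 rect [439.7 255.7] [20.9  4.8] 79.5
scene0 white px [197. 220.]  top 41.5 rect [ 429.2 -268.1] [54.6 52.4] 22.7
scene0 white px [351. 211.]  top 33.0 rect [445.8  71.6] [8.6 3.7] 65.8
scene0 white px [284. 216.]  top 6.7 rect [424.7 -80.8] [68.4 20.7] 61.1
scene0 white px [513. 291.]  top 7.5 rect [692.7 363.5] [131.5  16.4] 4.7
scene0 white px [527. 378.]  top 76.5 rect [889.6 297.5] [220.6 
[... 1991 characters left out ...]
0.] [119. 117. 113.]
side0 high [343. 133.] 394 [837. 302.  60.] [ 26. 224.  20.] [215. 210. 205.]
side0 high [448. 185.] 278 [838. -29.  60.] [24. 74. 20.] [220. 219. 214.]
side0 high [191. 196.] 322 [419. 261.  56.] [46. 47. 13.] [213.  45.  44.]
side0 high [258. 198.] 329 [518. 170.  57.] [47. 48. 13.] [214.  48.  47.]
side0 high [542. 227.] 86 [ 847. -232.   60.] [ 5. 19. 19.] [253. 253. 254.]
side0 high [240. 237.] 448 [427.  82.  57.] [46. 47. 13.] [ 37.  67. 204.]
side0 high [338. 268.] 556 [507. -88.  57.] [48. 46. 13.] [33. 24. 23.]
side0 high [381. 297.] 685 [ 517. -177.   57.] [47. 47. 13.] [ 59. 173.  65.]
side0 high [302. 349.] 944 [ 368. -181.   57.] [46. 48. 13.] [32. 31. 32.]
```

View pics/crop.png

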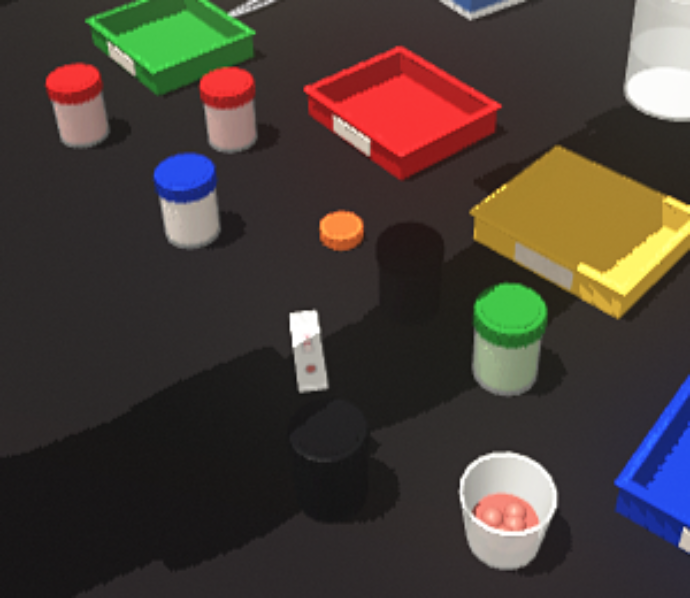

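The four jars are the red-lidded pair at (420,260) and (519,170), the green at (517,-177), and the blue at (427,83). The crop confirms these by lid and contents. The look-alikes are black jars at (508,-89), side px (338,268), and (369,-182), side px (303,349). There is also the orange cap at (514,2) and the cup at (429,-267). All measured heights and widths fit the given sizes.

The tool axes map as tool x = +Y, tool y = +X, tool z = down. I'll start with the red jar at (519.5,169.5) and grip it by the lid, with the TCP at about z = 31.

Call:
jog_arm --pt "0.0425 -0.0325 0" --pt "0.0425 -0.0325 0" --pt "0.0425 -0.0325 0" --pt "0.0425 -0.0325 0" --pt "0 0 0.05" --pt "0 0 0.05" --pt "0 0 0" --twist '[0, 0, 0, 0, 0, 0, 0]' --grip '[0.072, 0.072, 0.072, 0.072, 0.072, 0.072, 0.072]' --newtons 15

```text
t: 1.02
tcp_pos: [517.0, 168.9, 90.7]
ee_rot: [[-0.0, 1.0, -0.007], [1.0, 0.0, -0.003], [-0.003, -0.007, -1.0]]
contact_force: [-0.5, 0.2, -0.1]
finger_gap: 71.9
```

Call:
jog_arm --pt "0 0.002 0.03" --pt "0 0 0.03" --pt "0 0 0" --pt "0 0 0" --pt "0 0 0" --pt "0 0 0" --pt "0 0 0" --twist '[0, 0, 0, 0, 0, 0, 0]' --grip '[0.072, 0.072, 0.072, 0.03, 0.03, 0.03, 0.03]' --newtons 15

```text
t: 1.9
tcp_pos: [522.2, 170.1, 34.5]
ee_rot: [[0.0, 1.0, 0.001], [1.0, -0.0, 0.0], [0.0, 0.001, -1.0]]
contact_force: [1.0, 0.4, -0.6]
finger_gap: 39.8
```

```bash
python3 - <<'E'
from m import *
print(bot.state()['finger_gap'])
z=snap('side','side1'); print(bot.state()['finger_gap'])
a=z['im'][110:290,130:370,::-1]; z2=snap('wrist','w1'); b=z2['im'][...,::-1]
cv2.imwrite('pics/v1.png',np.hstack([cv2.resize(a,(400,300)),cv2.resize(b,(400,300))]))
E
```

```text
39.779253021709955
36.19214962936955
```

View pics/v1.png

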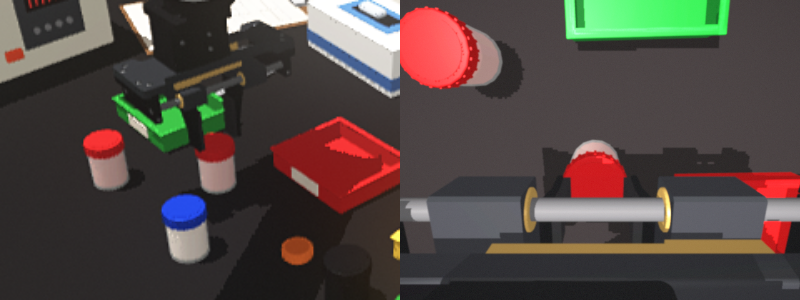

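```bash
python3 - <<'E'
from m import *
measure('side1'); print('--');measure('w1'); s=bot.state();print(s['tcp_pos'],s['ee_rot'],s['finger_gap'],s['contact_force'])
z=load('w1');P=cloud(z);im=z['im']
for y in (290,300,310,320):
    print(y,[(x,P[y,x].round().tolist()) for x in (262,275,300,316,330,350,372)])
z=load('side1');cv2.imwrite('pics/v2.png',cv2.resize(z['im'][170:240,200:300,::-1],(700,490),interpolation=2))
E
```

```text
side1 red px [336. 208.]  top 29.1 rect [650.4  95.1] [118.9 137.7] 0.5
side1 red px [192. 196.]  top 62.2 rect [420.2 260.5] [45.5 45.4] 22.8
side1 red px [260. 198.]  top 62.3 rect [520.  166.5] [46.2 38.6] 44.8
side1 orange px [308. 260.]  top 14.0 rect [514.7   3.6] [32.7 32. ] 65.7
side1 yellow px [415. 257.]  top 28.7 rect [ 658.  -118.2] [118.7 136.8] 8.7
side1 green px [225. 185.]  top 29.4 rect [515.  295.8] [231.6  44.7] 88.6
side1 green px [257. 178.]  top 29.4 rect [568.8 257.8] [162.8  27.8] 61.6
side1 green px [381. 296.]  top 61.9 rect [ 516.6 -176.9] [44.7 45.7] 57.3
side1 blue px [240. 236.]  top 61.8 rect [427.   82.6] [47.5 43.6] 59.8
side1 blue px [495. 374.]  top 28.8 rect [ 561.6 -343.4] [118.5 136.2] 14.0
side1 white px [357. 155.]  top 12.3 rect [843.  281.2] [ 98.3 241.8] 21.3
side1 white px [213. 185.]  top 21.9 rect [499.2 340.1] [ 3.7 52.4] 1.5
side1 white px [194. 213.]  top 44.9 rect [414.  246.8] [15.9 39.6] 67.7
side1 white px [259. 215.]  top 44.0 rect [511.5 157.6] [14.9 39.6] 57.2
side1 white px [313. 219.]  top 21.4 rect [594.4  94.1] [ 4.9 50.1] 1
[... 1386 characters left out ...]
.0, 62.0]), (350, [537.0, 176.0, 61.0]), (372, [545.0, 182.0, 75.0])]
300 [(262, [501.0, 180.0, 81.0]), (275, [504.0, 172.0, 60.0]), (300, [515.0, 172.0, 61.0]), (316, [522.0, 172.0, 61.0]), (330, [529.0, 172.0, 61.0]), (350, [537.0, 172.0, 61.0]), (372, [544.0, 181.0, 83.0])]
310 [(262, [503.0, 180.0, 91.0]), (275, [504.0, 167.0, 61.0]), (300, [515.0, 167.0, 61.0]), (316, [522.0, 167.0, 61.0]), (330, [529.0, 167.0, 61.0]), (350, [537.0, 167.0, 61.0]), (372, [542.0, 181.0, 91.0])]
320 [(262, [511.0, 203.0, 148.0]), (275, [514.0, 204.0, 149.0]), (300, [519.0, 203.0, 147.0]), (316, [522.0, 204.0, 148.0]), (330, [525.0, 204.0, 148.0]), (350, [529.0, 203.0, 147.0]), (372, [534.0, 203.0, 148.0])]
```

View pics/v2.png

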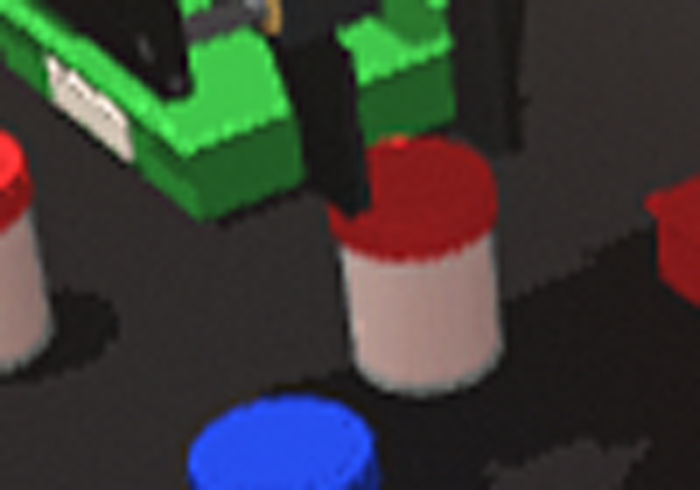

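```bash
python3 - <<'E'
from m import *
z=load('side1');P=cloud(z)
for x,y in ((245,180),(246,190),(248,194),(250,197),(251,199),(270,180),(272,188)): print(x,y,P[y,x].round(),z['im'][y,x])
for i in range(3): optics.capture('side'); s=bot.state(); print(s['t'],s['finger_gap'],s['contact_force'])
E
```

```text
245 180 [490. 159. 111.] [27 26 24]
246 190 [493. 166.  86.] [24 23 22]
248 194 [493. 160.  79.] [24 23 22]
250 197 [494. 156.  74.] [25 25 25]
251 199 [500. 164.  63.] [32 28 28]
270 180 [543. 160.  91.] [35 32 32]
272 188 [545. 158.  73.] [30 28 27]
2.05 32.268443675139686 [ 0.04235911 -0.23117728  0.27386713]
2.1 31.590142433508092 [ 0.52173761  0.07239502 -0.27374972]
2.15 31.280934800178926 [0.04154646 0.45830326 0.04874941]
```

Call:
jog_arm --pt "0 0 -0.03" --pt "0 0 0" --pt "0 0 0" --pt "0 0 0" --pt "0 0 0" --twist '[0, 0, 0, 0, 0]' --grip '[0.072, 0.072, 0.072, 0.072, 0.072]'

```text
t: 2.78
tcp_pos: [521.6, 169.8, 63.4]
ee_rot: [[-0.0, 1.0, -0.001], [1.0, 0.0, -0.0], [-0.0, -0.001, -1.0]]
contact_force: [-0.2, 0.3, -0.3]
finger_gap: 69.3
```

```bash
python3 - <<'E'
from m import *
s=bot.state();print(s['tcp_pos'],s['finger_gap'],s['qpos'])
for n in('side','scene'):
    z=snap(n,n+'2');P=cloud(z)
    p=P.reshape(-1,3); im=z['im'].reshape(-1,3)
    m=(z['d'].ravel()>0)&(abs(p[:,0]-521)<75)&(abs(p[:,1]-170)<22)&(p[:,2]>66)&(p[:,2]<150)
    for lo in range(66,150,8):
        q=p[m&(p[:,2]>=lo)&(p[:,2]<lo+8)]
        if len(q): print(n,lo,len(q),q.min(0).round(),q.max(0).round())
z=load('side2');cv2.imwrite('pics/v3.png',cv2.resize(z['im'][100:240,160:360,::-1],(800,560)))
E
```

```text
[521.59545442 169.83930098  63.4484201 ] 69.29043983696997 [-0.31920473  0.24239619 -0.08722738  1.86278014  0.02424765  1.03848792
 -0.41617349]
side 90 41 [477. 157.  92.] [564. 179.  98.]
side 98 74 [476. 157.  98.] [564. 181. 106.]
side 106 66 [477. 158. 106.] [564. 182. 114.]
side 114 69 [475. 158. 114.] [565. 180. 122.]
side 122 72 [474. 158. 122.] [568. 181. 130.]
side 130 79 [472. 157. 130.] [570. 181. 138.]
side 138 97 [470. 157. 138.] [571. 181. 146.]
side 146 37 [470. 157. 146.] [572. 182. 150.]
scene 82 2 [475. 157.  90.] [478. 158.  90.]
scene 90 32 [478. 156.  91.] [567. 177.  98.]
scene 98 20 [480. 157.  99.] [568. 178. 105.]
scene 106 7 [482. 156. 107.] [486. 171. 114.]
scene 114 9 [483. 163. 115.] [487. 168. 122.]
scene 122 6 [484. 159. 122.] [487. 164. 130.]
scene 130 11 [474. 157. 130.] [487. 163. 138.]
scene 138 9 [469. 156. 138.] [482. 159. 143.]
scene 146 2 [476. 157. 147.] [477. 157. 148.]
```

View pics/v3.png

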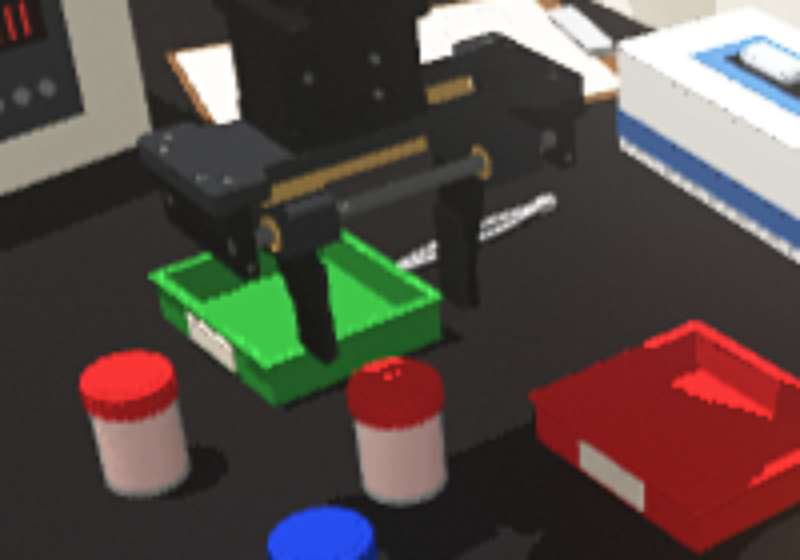

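Both cameras put the fingertips at z≈91 while the reported TCP z is 63, so the tips really sit about 28 mm above the reported TCP. The horizontal position agrees. From here on I'll use tip z = tcp z + 28, which explains why the fingers closed above the lid.

Call:
jog_arm --pt "0 -0.001 0.03" --pt "0 0 0.028" --pt "0 0 0" --pt "0 0 0" --pt "0 0 0" --pt "0 0 0" --pt "0 0 0" --twist '[0, 0, 0, 0, 0, 0, 0]' --grip '[0.072, 0.072, 0.072, 0.035, 0.035, 0.035, 0.035]' --newtons 15

```text
t: 3.75
tcp_pos: [521.4, 170.2, 6.7]
ee_rot: [[0.0, 1.0, 0.001], [1.0, -0.0, 0.0], [0.0, 0.001, -1.0]]
contact_force: [-1.4, -0.6, 4.3]
finger_gap: 45.6
```

Call:
jog_arm --pt "0 0 -0.04" --pt "0 0 -0.05" --pt "-0.012 0.032 0" --pt "-0.012 0.032 0" --pt "-0.012 0.032 0" --pt "-0.011 0.032 0" --pt "0 0 0.03" --pt "0 0 0" --twist '[0, 0, 0, 0, 0, 0, 0, 0]' --grip '[0.035, 0.035, 0.035, 0.035, 0.035, 0.035, 0.035, 0.035]'

```text
t: 4.75
tcp_pos: [647.0, 122.5, 63.4]
ee_rot: [[0.0, 1.0, -0.005], [1.0, -0.0, -0.001], [-0.001, -0.005, -1.0]]
contact_force: [-0.1, 0.4, -0.3]
finger_gap: 45.6
```

Call:
jog_arm --pt "0 0.001 0.03" --pt "0 0 0.015" --pt "0 0 0.006" --pt "0 0 0" --pt "0 0 0" --twist '[0, 0, 0, 0, 0]' --grip '[0.035, 0.035, 0.035, 0.035, 0.035]'

```text
t: 5.38
tcp_pos: [650.6, 123.2, 16.1]
ee_rot: [[0.0, 1.0, 0.001], [1.0, -0.0, 0.0], [0.0, 0.001, -1.0]]
contact_force: [-0.1, -1.0, -0.6]
finger_gap: 45.2
```

Another 5 mm down, then release, rise, and go towards the red jar at (420,260).

Call:
jog_arm --pt "0 0 0.004" --pt "0 0 0.001" --pt "0 0 0" --pt "0 0 0" --pt "0 0 0" --pt "0 0 -0.04" --pt "0 0 -0.05" --pt "0.034 -0.045 0" --pt "0.034 -0.045 0" --pt "0.034 -0.045 0" --pt "0.034 -0.045 0" --pt "0 -0.05 0" --twist '[0, 0, 0, 0, 0, 0, 0, 0, 0, 0, 0, 0]' --grip '[0.035, 0.035, 0.06, 0.06, 0.06, 0.06, 0.072, 0.072, 0.072, 0.072, 0.072, 0.072]'

```text
t: 6.88
tcp_pos: [418.0, 261.8, 100.2]
ee_rot: [[-0.004, 1.0, 0.0], [1.0, 0.004, 0.001], [0.001, 0.0, -1.0]]
contact_force: [0.1, -0.6, 0.7]
finger_gap: 71.7
```

Call:
jog_arm --pt "0 0 0.04" --pt "0.001 0 0.03" --pt "0 0 0.025" --pt "0 0 0" --pt "0 0 0" --pt "0 0 0" --pt "0 0 0" --pt "0 0 0" --twist '[0, 0, 0, 0, 0, 0, 0, 0]' --grip '[0.072, 0.072, 0.072, 0.072, 0.035, 0.035, 0.035, 0.035]'

```text
t: 7.88
tcp_pos: [420.4, 260.2, 5.6]
ee_rot: [[0.0, 1.0, 0.001], [1.0, -0.0, 0.001], [0.001, 0.001, -1.0]]
contact_force: [-0.1, 0.1, 2.8]
finger_gap: 45.3
```

Call:
jog_arm --pt "0 0 -0.04" --pt "0 0 -0.05" --pt "-0.032 0.0385 0" --pt "-0.032 0.0385 0" --pt "-0.032 0.0385 0" --pt "-0.032 0.0385 0" --pt "-0.032 0.0385 0" --pt "-0.033 0.0385 0" --pt "0 0 0" --pt "0 0 0" --twist '[0, 0, 0, 0, 0, 0, 0, 0, 0, 0]' --grip '[0.035, 0.035, 0.035, 0.035, 0.035, 0.035, 0.035, 0.035, 0.035, 0.035]'

```text
t: 9.12
tcp_pos: [650.5, 67.4, 94.6]
ee_rot: [[0.0, 1.0, -0.001], [1.0, -0.0, 0.0], [0.0, -0.001, -1.0]]
contact_force: [-1.0, 0.7, -1.6]
finger_gap: 45.5
```

Call:
jog_arm --pt "0 0 0.04" --pt "0 0 0.03" --pt "0 0 0.012" --pt "0 0 0.003" --pt "0 0 0" --twist '[0, 0, 0, 0, 0]' --grip '[0.035, 0.035, 0.035, 0.035, 0.035]'

```text
t: 9.75
tcp_pos: [651.6, 67.4, 11.2]
ee_rot: [[-0.0, 1.0, 0.001], [1.0, 0.0, 0.0], [0.0, 0.001, -1.0]]
contact_force: [-0.4, 0.2, -0.4]
finger_gap: 45.5
```

Call:
jog_arm --pt "0 0 0.0015" --pt "0 0 0" --pt "0 0 0" --pt "0 0 0" --pt "0 0 -0.04" --pt "0 0 -0.05" --pt "0.004 -0.056 0" --pt "0.004 -0.056 0" --pt "0.004 -0.056 0" --pt "0.0035 -0.0565 0" --pt "0 0 0" --pt "0 0 0" --twist '[0, 0, 0, 0, 0, 0, 0, 0, 0, 0, 0, 0]' --grip '[0.035, 0.06, 0.06, 0.06, 0.06, 0.072, 0.072, 0.072, 0.072, 0.072, 0.072, 0.072]'

```text
t: 11.25
tcp_pos: [427.3, 82.6, 99.2]
ee_rot: [[-0.0, 1.0, 0.002], [1.0, 0.0, 0.0], [0.0, 0.002, -1.0]]
contact_force: [1.1, 0.5, -1.1]
finger_gap: 71.7
```

```bash
python3 - <<'E'
from m import *
s=bot.state();print(s['tcp_pos'],s['ee_rot'].round(3).tolist(),s['contact_force'])
z=snap('scene','scene3');snap('side','side3');measure('scene3');measure('side3')
E
```

```text
[427.28863662  82.59674167  99.16904561] [[-0.0, 1.0, 0.002], [1.0, 0.0, 0.0], [0.0, 0.002, -1.0]] [ 1.05014597  0.52699773 -1.09157975]
scene3 red px [382. 288.]  top 64.7 rect [651.   94.6] [ 46.8 100.6] 2.0
scene3 orange px [326. 243.]  top 13.8 rect [516.8   1.7] [29.8 31.8] 59.6
scene3 yellow px [277. 306.]  top 28.5 rect [ 658.1 -119.9] [117.6 135.8] 9.1
scene3 green px [483. 235.]  top 28.5 rect [555.2 340.4] [118.6 137.2] 1.9
scene3 green px [240. 240.]  top 61.7 rect [ 516.7 -178.1] [38.7 42. ] 23.4
scene3 blue px [355. 194.]  top 62.0 rect [430.8  81. ] [42.7 42.4] 61.6
scene3 blue px [161. 280.]  top 28.6 rect [ 562.6 -345.4] [119.3 136.1] 14.2
scene3 white px [354. 209.]  top 41.9 rect [448.5  78.2] [28.7  7.2] 78.1
scene3 white px [197. 220.]  top 41.8 rect [ 429.6 -268. ] [54.6 52.3] 39.1
scene3 white px [283. 216.]  top 6.9 rect [425.5 -81. ] [67.2 20.6] 59.8
scene3 white px [513. 291.]  top 7.4 rect [692.3 363.6] [130.7  16. ] 6.2
scene3 white px [527. 378.]  top 76.5 rect [889.5 297.9] [220.5 110.5] 85.5
side3 red px [335. 206.]  top 65.5 rect [648.5  95. ] [46.4 99.
[... 707 characters left out ...]
8.1 rect [698.7 364.4] [120.1  17.1] 4.3
side3 white px [215. 186.]  top 21.6 rect [499.2 330.1] [30.5  3.4] 88.4
side3 white px [330. 203.]  top 49.0 rect [637.4  86.3] [25.5 84.4] 13.9
side3 white px [313. 218.]  top 21.4 rect [594.1  93.7] [ 6. 47.] 0.7
side3 white px [242. 256.]  top 45.8 rect [419.8  67.7] [13.3 38.5] 63.1
side3 white px [396. 275.]  top 20.8 rect [ 601.8 -127.2] [ 4.  49.6] 8.9
side3 white px [293. 313.]  top 6.8 rect [423.1 -80. ] [69.8 19.5] 60.8
side3 white px [379. 319.]  top 43.4 rect [ 505.8 -184. ] [18.6 41.8] 36.8
side3 white px [380. 380.]  top 42.6 rect [ 428.7 -266.1] [53.9 52. ] 44.2
side3 white px [475. 404.]  top 21.3 rect [ 506.5 -357.2] [ 5.  49.9] 14.0
```

View pics/side3.png

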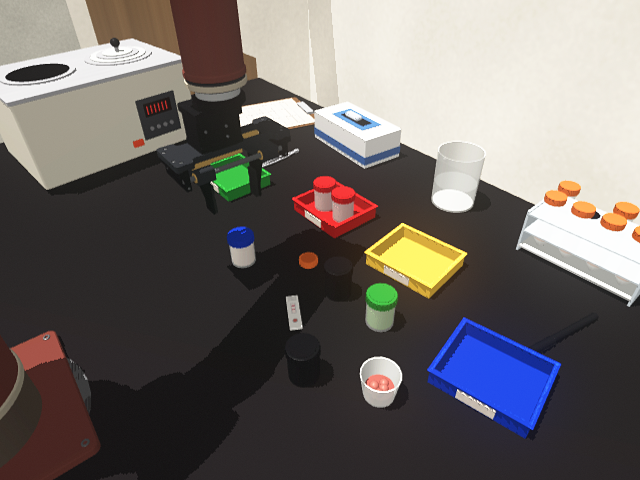

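The side view shows both red jars upright in the red tray at px (325,193) and (343,203), lid tops at 64 mm. Everything else is where it was. Next is the blue jar, directly under the gripper.

Call:
jog_arm --pt "0 0 0.04" --pt "0 0 0.03" --pt "0 0 0.024" --pt "0 0 0" --pt "0 0 0" --pt "0 0 0" --pt "0 0 0" --pt "0 0 0" --twist '[0, 0, 0, 0, 0, 0, 0, 0]' --grip '[0.072, 0.072, 0.072, 0.072, 0.035, 0.035, 0.035, 0.035]'

```text
t: 12.35
tcp_pos: [427.1, 82.7, 5.2]
ee_rot: [[0.0, 1.0, 0.001], [1.0, -0.0, 0.0], [0.0, 0.001, -1.0]]
contact_force: [0.8, 0.8, 1.7]
finger_gap: 45.5
```

Call:
jog_arm --pt "0 0 -0.045" --pt "0 0 -0.05" --pt "-0.0535 0.017 0" --pt "-0.0535 0.017 0" --pt "-0.0535 0.017 0" --pt "-0.0535 0.017 0" --pt "-0.0535 0.017 0" --pt "-0.0535 0.017 0" --pt "-0.0535 0.017 0" --pt "-0.0525 0.016 0" --pt "0 0 0" --pt "0 0 0" --twist '[0, 0, 0, 0, 0, 0, 0, 0, 0, 0, 0, 0]' --grip '[0.035, 0.035, 0.035, 0.035, 0.035, 0.035, 0.035, 0.035, 0.035, 0.035, 0.035, 0.035]'

```text
t: 13.85
tcp_pos: [561.2, -344.0, 99.0]
ee_rot: [[0.0, 1.0, -0.001], [1.0, -0.0, 0.001], [0.001, -0.001, -1.0]]
contact_force: [-0.0, -0.1, -0.1]
finger_gap: 45.6
```

Call:
jog_arm --pt "0 0 0.04" --pt "0 0 0.03" --pt "0 0 0.015" --pt "0 0 0.003" --pt "0 0 0" --twist '[0, 0, 0, 0, 0]' --grip '[0.035, 0.035, 0.035, 0.035, 0.035]'

```text
t: 14.48
tcp_pos: [562.1, -344.5, 12.7]
ee_rot: [[-0.0, 1.0, 0.001], [1.0, 0.0, -0.0], [-0.0, 0.001, -1.0]]
contact_force: [0.1, -0.5, -0.3]
finger_gap: 45.4
```

Call:
jog_arm --pt "0 0 0.0033" --pt "0 0 0" --pt "0 0 0" --pt "0 0 0" --pt "0 0 0" --pt "0 0 -0.04" --pt "0 0 -0.05" --pt "0.042 -0.011 0" --pt "0.042 -0.011 0" --pt "0.042 -0.0115 0" --pt "0.0415 -0.0115 0" --pt "0 0 0" --twist '[0, 0, 0, 0, 0, 0, 0, 0, 0, 0, 0, 0]' --grip '[0.035, 0.035, 0.06, 0.06, 0.06, 0.06, 0.072, 0.072, 0.072, 0.072, 0.072, 0.072]'

```text
t: 15.98
tcp_pos: [516.2, -173.4, 98.3]
ee_rot: [[-0.005, 1.0, -0.0], [1.0, 0.005, 0.002], [0.002, -0.0, -1.0]]
contact_force: [0.9, -1.4, 0.6]
finger_gap: 72.3
```

Call:
jog_arm --pt "0 0 0.04" --pt "0 0 0.03" --pt "0 0 0.024" --pt "0 0 0" --pt "0 0 0" --pt "0 0 0" --pt "0 0 0" --pt "0 0 0" --twist '[0, 0, 0, 0, 0, 0, 0, 0]' --grip '[0.072, 0.072, 0.072, 0.072, 0.035, 0.035, 0.035, 0.035]'

```text
t: 16.98
tcp_pos: [517.0, -177.1, 4.9]
ee_rot: [[-0.0, 1.0, 0.001], [1.0, 0.0, -0.0], [-0.0, 0.001, -1.0]]
contact_force: [1.1, -0.9, 3.1]
finger_gap: 45.2
```

Call:
jog_arm --pt "0 0 -0.045" --pt "0 0 -0.05" --pt "0.052 0.0038 0" --pt "0.052 0.0038 0" --pt "0.052 0.0038 0" --pt "0.052 0.0038 0" --pt "0.052 0.0038 0" --pt "0.052 0.0038 0" --pt "0.052 0.0038 0" --pt "0.052 0.0038 0" --pt "0.052 0.0038 0" --pt "0.0505 0.0038 0" --twist '[0, 0, 0, 0, 0, 0, 0, 0, 0, 0, 0, 0]' --grip '[0.035, 0.035, 0.035, 0.035, 0.035, 0.035, 0.035, 0.035, 0.035, 0.035, 0.035, 0.035]'

```text
t: 18.48
tcp_pos: [554.3, 343.1, 99.2]
ee_rot: [[-0.0, 1.0, -0.0], [1.0, 0.0, -0.0], [-0.0, -0.0, -1.0]]
contact_force: [1.4, -0.8, -1.0]
finger_gap: 45.2
```

Call:
jog_arm --pt "0 0 0" --pt "0 0 0" --pt "0 0 0.04" --pt "0 0 0.03" --pt "0 0 0.015" --pt "0 0 0.003" --pt "0 0 0" --twist '[0, 0, 0, 0, 0, 0, 0]' --grip '[0.035, 0.035, 0.035, 0.035, 0.035, 0.035, 0.035]'

```text
t: 19.35
tcp_pos: [555.2, 341.5, 12.3]
ee_rot: [[0.001, 1.0, 0.001], [1.0, -0.001, 0.001], [0.001, 0.001, -1.0]]
contact_force: [0.0, 0.1, -0.2]
finger_gap: 45.3
```

Call:
jog_arm --pt "0 0 0.0033" --pt "0 0 0" --pt "0 0 0" --pt "0 0 0" --pt "0 0 0" --pt "0 0 -0.05" --pt "0 0 -0.06" --pt "0 0 -0.03" --twist '[0, 0, 0, 0, 0, 0, 0, 0]' --grip '[0.035, 0.035, 0.06, 0.06, 0.06, 0.06, 0.06, 0.06]'

```text
t: 20.35
tcp_pos: [555.5, 342.3, 151.8]
ee_rot: [[0.0, 1.0, 0.003], [1.0, -0.0, 0.002], [0.002, 0.003, -1.0]]
contact_force: [0.5, -0.2, -0.1]
finger_gap: 59.8
```

```bash
python3 - <<'E'
from m import *
snap('scene','scene4');snap('side','side4');measure('scene4');measure('side4')
z=load('side2');P=cloud(z).reshape(-1,3);P=P[(z['d'].ravel()>0)&(abs(P[:,1]-170)<60)&(P[:,2]>70)&(P[:,2]<300)]
for lo in range(0,130,15):
    q=P[(abs(P[:,0]-521)>=lo)&(abs(P[:,0]-521)<lo+15)]
    if len(q): print('|dx|',lo,np.percentile(q[:,2],[0,2,10,50]).round(), q[:,1].min().round(),q[:,1].max().round())
E
```

```text
scene4 red px [382. 288.]  top 64.8 rect [650.3  94.8] [ 46.8 100.1] 4.4
scene4 orange px [326. 242.]  top 13.6 rect [5.16e+02 3.00e-01] [31.1 31.8] 17.1
scene4 yellow px [277. 306.]  top 28.4 rect [ 658.3 -119.7] [118.4 136. ] 9.1
scene4 green px [485. 232.]  top 64.4 rect [555.8 339.6] [44.9 45.9] 7.7
scene4 blue px [161. 280.]  top 64.0 rect [ 564.1 -345.4] [46.2 44.7] 45.1
scene4 white px [197. 220.]  top 41.9 rect [ 429.8 -267.3] [53.5 52.8] 28.9
scene4 white px [283. 216.]  top 6.2 rect [424.6 -82. ] [69.8 25. ] 56.9
scene4 white px [513. 291.]  top 7.5 rect [692.3 362.7] [130.9  17.3] 4.9
scene4 white px [161. 285.]  top 44.5 rect [ 583.6 -344.6] [ 5.5 27.8] 3.9
scene4 white px [528. 378.]  top 76.5 rect [889.6 297.8] [220.3 110.4] 85.4
side4 red px [336. 206.]  top 65.5 rect [649.2  95.6] [45.8 99.9] 2.8
side4 orange px [308. 260.]  top 14.1 rect [514.5   2.9] [31.9 32.3] 55.5
side4 yellow px [415. 257.]  top 28.7 rect [ 656.9 -118.3] [118.4 137.4] 9.1
side4 green px [227. 182.]  top 64.6 rect [554.  354.6] [40.3 15.3] 8.4
side4 green px [248. 171.]  top 13.8 rect [605.5 346.
[... 493 characters left out ...]
9 rect [594.1  93.6] [ 3.6 47.2] 3.3
side4 white px [396. 275.]  top 20.6 rect [ 601.6 -127.8] [ 6.2 48.5] 6.3
side4 white px [294. 312.]  top 6.9 rect [423.4 -79.7] [70.9 19.9] 60.6
side4 white px [380. 380.]  top 42.6 rect [ 428.9 -266.1] [53.4 52. ] 46.1
side4 white px [492. 375.]  top 48.7 rect [ 548.  -351.2] [14.2 39.2] 25.9
side4 white px [475. 404.]  top 21.0 rect [ 507.1 -356.9] [ 5.4 50.2] 14.5
|dx| 0 [173. 177. 192. 239.] 125.0 160.0
|dx| 15 [172. 176. 191. 259.] 129.0 209.0
|dx| 30 [ 92.  97. 110. 193.] 129.0 206.0
|dx| 45 [117. 129. 167. 205.] 130.0 207.0
|dx| 60 [158. 169. 175. 201.] 130.0 207.0
|dx| 75 [161. 164. 168. 194.] 130.0 207.0
|dx| 90 [185. 187. 189. 200.] 131.0 207.0
```

View pics/scene4.png

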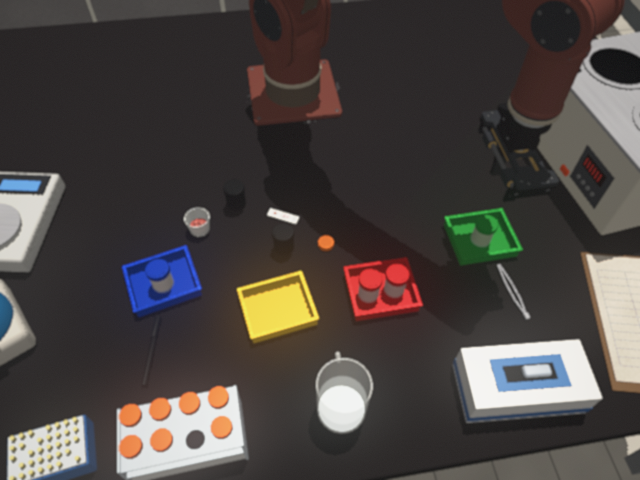

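All four jars stand upright in their trays: blue px (158,275), red (370,285) and (397,278), green (485,232), lid tops at about 64 mm. The cassette at (283,216) hasn't moved: (424,-80), long axis at 60.5°. I'll go above it and turn about 29.5°. The side view puts the gripper body 67 mm above the tips, so it clears the 60 mm black jar.

Call:
jog_arm --pt "-0.053 -0.0163 0" --pt "-0.053 -0.0163 0" --pt "-0.053 -0.0163 0" --pt "-0.053 -0.0163 0" --pt "-0.053 -0.0163 0" --pt "-0.053 -0.0163 0" --pt "-0.053 -0.0163 0" --pt "-0.051 -0.0163 0" --pt "0 0 0.04" --pt "0 0 0.04" --pt "0 0 0" --pt "0 0 0" --twist '[0, 0, 0, 0, 0, 0, 0, 0, 0.172, 0.172, 0.172, 0]' --grip '[0.05, 0.05, 0.05, 0.05, 0.05, 0.05, 0.05, 0.05, 0.05, 0.05, 0.05, 0.05]'

```text
t: 21.95
tcp_pos: [423.3, -80.5, 67.1]
ee_rot: [[0.493, 0.87, -0.002], [0.87, -0.493, -0.0], [-0.001, -0.001, -1.0]]
contact_force: [0.5, 0.2, -0.2]
finger_gap: 49.8
```

```bash
python3 - <<'E'
from m import *
s=bot.state();print(s['tcp_pos'],s['ee_rot'].round(3).tolist(),s['finger_gap'],s['qpos'].round(2))
z=snap('side','side5');P=cloud(z).reshape(-1,3);measure('side5')
p=P[(z['d'].ravel()>0)&(np.hypot(P[:,0]-425,P[:,1]+80)<60)&(P[:,2]>66)&(P[:,2]<200)]
print('tip',np.sort(p[:,2])[:8].round())
t=p[p[:,2]<np.percentile(p[:,2],0.5)+12];print(t.min(0).round(),t.max(0).round())
E
```

```text
[423.30120376 -80.51509625  67.10896553] [[0.493, 0.87, -0.002], [0.87, -0.493, -0.0], [-0.001, -0.001, -1.0]] 49.810167236907716 [-0.15 -0.01  0.23  2.13  0.    1.01 -0.43]
side5 red px [323. 183.]  top 66.1 rect [647.7 123.6] [44.1 43.3] 32.9
side5 red px [366. 208.]  top 29.4 rect [701.1  51.4] [77.7 35.3] 58.5
side5 red px [337. 223.]  top 28.9 rect [609.6  31.3] [21.3  8.9] 4.5
side5 orange px [303. 260.]  top 14.5 rect [477.  -34.2] [133.1  12.8] 55.4
side5 orange px [316. 260.]  top 13.6 rect [522.8  -8.3] [20.3  5.4] 52.4
side5 yellow px [415. 257.]  top 28.6 rect [ 657.5 -118.2] [118.3 136.8] 9.3
side5 green px [223. 175.]  top 65.8 rect [554.4 340.6] [44.7 44.2] 48.4
side5 blue px [495. 374.]  top 64.9 rect [ 562.4 -344.3] [46.7 45.3] 54.8
side5 white px [303. 156.]  top 12.3 rect [842.9 273.3] [ 94.  231.1] 22.9
side5 white px [233. 174.]  top 48.5 rect [545.8 328.5] [12.8 38.1] 55.6
side5 white px [212. 185.]  top 21.5 rect [499.7 341.7] [ 4.7 51. ] 1.6
side5 white px [396. 275.]  top 20.8 rect [ 602.1 -127.5] [ 4.1 50.4] 8.2
side5 white px [293. 313.]  top 7.0 rect [423.5 -79.3] [71.4 19.5] 60.8
side5 white px [380. 380.]  top 42.6 rect [ 428.8 -266.1] [54.  52.4] 41.7
side5 white px [492. 375.]  top 49.2 rect [ 547.9 -351.3] [13.4 39.1] 26.3
side5 white px [475. 404.]  top 21.1 rect [ 506.8 -357.1] [ 4.6 50. ] 13.9
tip [95. 96. 96. 96. 96. 96. 96. 97.]
[ 388. -107.   95.] [447. -73. 109.]
```

Call:
jog_arm --pt "0 0.001 0.04" --pt "0 0 0.035" --pt "0 0 0.01" --pt "0 0 0" --pt "0 0 0" --twist '[0, 0, 0, 0, 0]' --grip '[0.05, 0.05, 0.05, 0.05, 0.05]' --newtons 10

```text
t: 22.62
tcp_pos: [426.1, -81.0, -15.8]
ee_rot: [[0.493, 0.87, 0.002], [0.87, -0.493, 0.0], [0.001, 0.002, -1.0]]
contact_force: [1.0, 0.2, 0.5]
finger_gap: 49.8
```

```bash
python3 - <<'E'
from m import *
s=bot.state();print(s['tcp_pos'],s['qpos'].round(2),s['contact_force'])
z=snap('side','side6');P=cloud(z).reshape(-1,3);im=z['im'].reshape(-1,3)
p=P[(z['d'].ravel()>0)&(np.hypot(P[:,0]-425,P[:,1]+80)<45)&(P[:,2]>8)&(P[:,2]<60)]
print('tip',np.sort(p[:,2])[:10].round())
cv2.imwrite('pics/v6.png',cv2.resize(z['im'][200:400,200:440,::-1],(720,600)))
E
```

```text
[426.0677426  -81.04587935 -15.7809299 ] [-0.14  0.13  0.24  2.2  -0.04  0.81 -0.39] [0.996174   0.19226674 0.46001774]
tip [ 8.  8. 13. 13. 13. 13. 13. 13. 13. 13.]
```

View pics/v6.png

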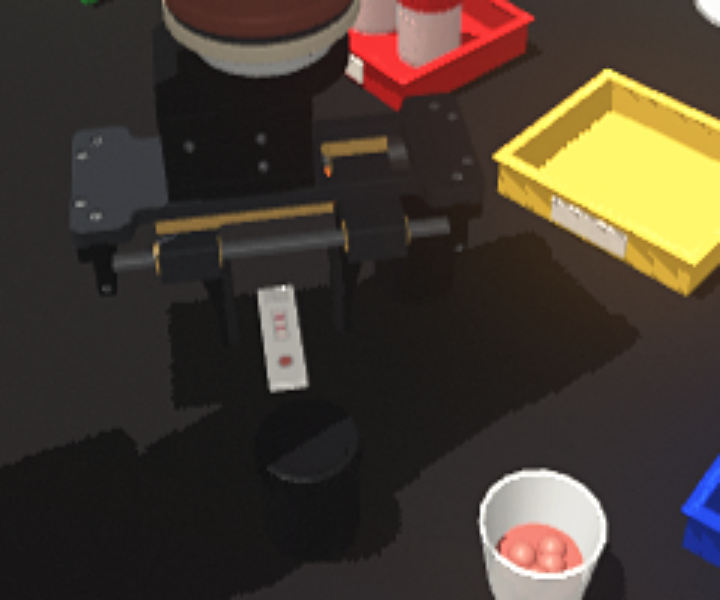

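The view shows the fingers straddling the cassette (crop px (232,340) and (345,330)), with the tips about 11–12 mm up. Another 9 mm down, then close.

Call:
jog_arm --pt "0 0 0.005" --pt "0 0 0.004" --pt "0 0 0" --pt "0 0 0" --pt "0 0 0" --pt "0 0 0" --pt "0 0 0" --pt "0 0 0" --twist '[0, 0, 0, 0, 0, 0, 0, 0]' --grip '[0.05, 0.05, 0.05, 0.01, 0.01, 0.01, 0.01, 0.01]' --newtons 10

```text
t: 23.68
tcp_pos: [424.9, -81.0, -26.0]
ee_rot: [[0.493, 0.87, -0.0], [0.87, -0.493, -0.0], [-0.0, -0.0, -1.0]]
contact_force: [-0.2, -0.4, 0.7]
finger_gap: 19.5
```

Call:
jog_arm --pt "0 0 0" --pt "0 0 -0.04" --pt "0 0 -0.05" --pt "0 0 -0.03" --pt "0 0 0" --twist '[0, 0, 0, 0, 0]' --grip '[0.01, 0.01, 0.01, 0.01, 0.01]'

```text
t: 24.3
tcp_pos: [426.7, -81.1, 96.2]
ee_rot: [[0.493, 0.87, 0.005], [0.87, -0.493, 0.0], [0.002, 0.004, -1.0]]
contact_force: [-0.2, -0.3, -0.3]
finger_gap: 19.8
```

Call:
jog_arm --pt "0.0163 0.0441 0" --pt "0.0163 0.0441 0" --pt "0.0163 0.0441 0" --pt "0.0163 0.0441 0" --pt "0.0161 0.0442 0" --pt "0 0 0" --pt "0 0 0" --pt "0 0 0" --pt "0 0 0.05" --pt "0 0 0" --pt "0 0 0" --twist '[0, 0, 0, 0, 0, -0.172, -0.172, -0.172, 0, 0, 0]' --grip '[0.01, 0.01, 0.01, 0.01, 0.01, 0.01, 0.01, 0.01, 0.01, 0.01, 0.01]'

```text
t: 25.68
tcp_pos: [657.0, -119.2, 44.3]
ee_rot: [[0.0, 1.0, -0.001], [1.0, -0.0, -0.0], [-0.0, -0.001, -1.0]]
contact_force: [0.5, 0.3, 1.0]
finger_gap: 19.4
```

```bash
python3 - <<'E'
from m import *
s=bot.state();print(s['tcp_pos'],s['finger_gap'])
z=snap('side','side7');cv2.imwrite('pics/v7.png',cv2.resize(z['im'][140:340,280:520,::-1],(720,600)))
E
```

```text
[ 656.97573502 -119.24037077   44.30818281] 19.36049485493673
```

View pics/v7.png

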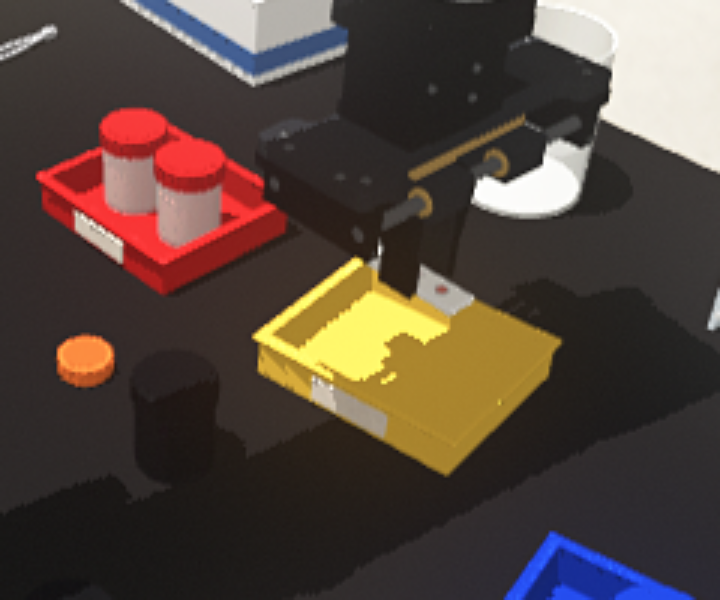

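The cassette is held level above the pan (crop px (440,290)), and both red jars are still standing. I'll lower it and release.

Call:
jog_arm --pt "0 0 0.035" --pt "0 0 0.02" --pt "0 0 0.008" --pt "0 0 0.002" --pt "0 0 0" --pt "0 0 0" --twist '[0, 0, 0, 0, 0, 0]' --grip '[0.01, 0.01, 0.01, 0.01, 0.01, 0.01]'

```text
t: 26.48
tcp_pos: [657.5, -119.2, -20.2]
ee_rot: [[0.0, 1.0, 0.001], [1.0, -0.0, -0.0], [-0.0, 0.001, -1.0]]
contact_force: [-0.5, -0.6, 0.7]
finger_gap: 20.0
```

Call:
jog_arm --pt "0 0 0" --pt "0 0 0" --pt "0 0 0" --pt "0 0 -0.04" --pt "0 0 -0.05" --pt "0 0 -0.06" --pt "0 0 -0.06" --pt "0 -0.05 0" --pt "0 -0.05 0" --pt "0 -0.05 0" --pt "0 0 0" --twist '[0, 0, 0, 0, 0, 0, 0, 0, 0, 0, 0]' --grip '[0.036, 0.036, 0.036, 0.036, 0.036, 0.036, 0.036, 0.036, 0.036, 0.036, 0.036]'

```text
t: 27.85
tcp_pos: [504.0, -119.6, 189.3]
ee_rot: [[0.001, 1.0, -0.0], [1.0, -0.001, 0.001], [0.001, -0.0, -1.0]]
contact_force: [1.2, 1.2, 0.8]
finger_gap: 35.8
```

```bash
python3 - <<'E'
from m import *
s=bot.state();print(s['tcp_pos'],s['contact_force'],s['finger_gap'])
snap('side','side8');z=snap('scene','scene8');measure('scene8');measure('side8')
cv2.imwrite('pics/v8.png',cv2.resize(z['im'][160:340,110:530,::-1],(800,343)))
E
```

```text
[ 503.99980389 -119.62882023  189.34357065] [1.15587241 1.23364398 0.83145795] 35.78915518463058
scene8 red px [382. 288.]  top 64.7 rect [650.2  94.7] [47.7 99.9] 4.8
scene8 orange px [326. 242.]  top 13.8 rect [517.2   1.6] [31.4 32. ] 64.2
scene8 yellow px [278. 306.]  top 28.3 rect [ 658.2 -119.6] [117.2 135.9] 9.0
scene8 green px [483. 234.]  top 64.1 rect [555.6 340.8] [45.2 47. ] 7.2
scene8 blue px [161. 280.]  top 63.8 rect [ 564.3 -346.5] [45.2 45.1] 74.8
scene8 white px [197. 220.]  top 41.9 rect [ 430.  -268.4] [52.2 52.8] 72.6
scene8 white px [513. 291.]  top 7.7 rect [692.7 363.4] [131.8  15.7] 5.4
scene8 white px [161. 285.]  top 44.0 rect [ 582.7 -343.2] [ 7. 29.] 8.0
scene8 white px [278. 307.]  top 10.8 rect [ 657.6 -119.4] [20.7 68.1] 0.6
scene8 white px [528. 378.]  top 76.5 rect [889.4 297.5] [220.6 110.4] 85.5
side8 red px [335. 208.]  top 65.3 rect [649.6  96.2] [ 46.3 101. ] 3.1
side8 orange px [308. 260.]  top 14.0 rect [514.    2.8] [32.  32.2] 80.7
side8 yellow px [419. 260.]  top 29.0 rect [ 657.2 -118.4] [118.3 137. ] 9.0
side8 green px [235. 178.]  top 65
[... 294 characters left out ...]
 rect [676.2 364.4] [82.  18.6] 3.5
side8 white px [234. 174.]  top 49.1 rect [546.  328.7] [14.2 38. ] 57.1
side8 white px [212. 185.]  top 21.8 rect [498.8 341.1] [ 4.3 55. ] 0.3
side8 white px [328. 202.]  top 49.3 rect [637.5  88.7] [18.7 81.4] 3.3
side8 white px [313. 218.]  top 22.1 rect [594.9  93. ] [47.   5.4] 89.1
side8 white px [413. 262.]  top 11.1 rect [ 656.2 -118.3] [70.8 21.2] 89.7
side8 white px [395. 275.]  top 20.5 rect [ 602.2 -127.1] [ 5.2 50.4] 10.2
side8 white px [380. 380.]  top 42.5 rect [ 428.6 -266.2] [53.6 51.9] 44.2
side8 white px [492. 375.]  top 49.2 rect [ 548.1 -351.5] [15.  39.3] 27.8
side8 white px [475. 404.]  top 21.1 rect [ 506.9 -356.9] [ 4.4 50.4] 13.1
```

View pics/v8.png

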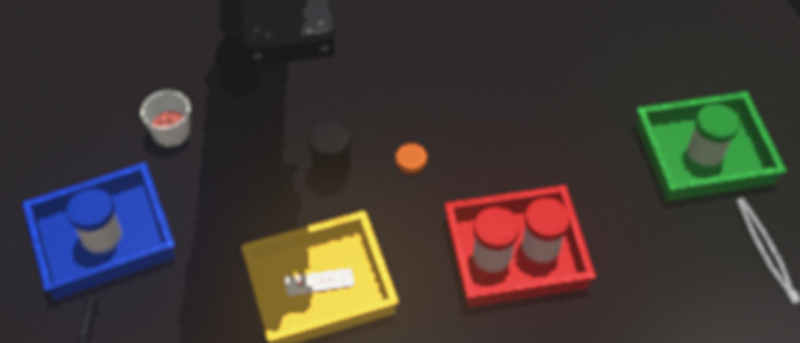

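The cassette lies flat in the pan (crop px (320,282)), its top at about 9–11 mm. All the jars stand in their trays, the cup hasn't moved, and the arm is clear, so I'm handing in.

```bash
python3 -c "
from station import bot
print(bot.hand_in())"
```

```text
the job is handed in; nothing more can be done
None
```

I stood the two red-lidded jars side by side in the red tray, then the blue and green jars in their trays. Only after that did I lay the used cassette in the yellow pan. I handed the job in at about 28 s of robot time, and no verdict was reported.

**Last checks, from both fixed cameras:**
- **Jars:** all four stand upright with lid tops at 64–65 mm, which matches a 60 mm jar on a 4 mm tray floor. Each is within about 3 mm of where I aimed it.
- **Cassette:** it lies flat within about 2 mm of the pan's centre. Its top reads 11 mm against a true 9 mm; the cameras read about 2 mm high throughout.
- **Cup and arm:** the weighing cup is where it started, to within 1 mm. The gripper was open and well clear of everything.

**One thing disagreed:** the fingertips sat about 28 mm higher than the reported TCP height. The first grasp therefore closed above the red jar's lid without moving the jar. I measured the offset in both cameras and allowed for it from then on.

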